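Fetch the calibration weight from behind the sample bottles

TASK

The balance needs checking, but its steel weight is boxed in at the back of the white tray: stand the jar and the two bottles aside on the grey mat, then set the weight down gently, upright in the middle of the balance pan, and only then put all three back, upright and centred on the tray pads of their own shape and size. Do not tip anything over, and leave the small glass vial beside the tray alone.

Things in the scene. Friction and masses are not known exactly. Their poses are not given: they have to be found in the camera images.
- jar_center (a point): Wide round jar, dark, nearly black, with a pale round cap; body 64 mm across, 140 mm tall in all; the cap, 30 mm high, is 50 mm across, over a neck 6 mm narrower. This point: on its axis half-way up, 70 mm above its underside and 55 mm below the middle of the cap; z is up. About 0.27 to 0.53 kg, full and closed, rigid. Starts on the tray, on its own pad (the large round one).
- square_center (a point): Square bottle, dark, nearly black, with a pale round cap; body 50 x 50 mm, 145 mm tall in all; the cap, 30 mm high, is 36 mm across, over a neck 6 mm narrower. This point: on its axis half-way up, 72.5 mm above its underside and 57.5 mm below the middle of the cap; z is up. About 0.22 to 0.45 kg, full and closed, rigid. Starts on the tray, on its own pad (the square one).
- slim_center (a point): Slim round bottle, dark, nearly black, with a pale round cap; body 42 mm across, 150 mm tall in all; the cap, 30 mm high, is 28 mm across, over a neck 6 mm narrower. This point: on its axis half-way up, 75 mm above its underside and 60 mm below the middle of the cap; z is up. About 0.15 to 0.31 kg, full and closed, rigid. Starts on the tray, on its own pad (the small round one).
- weight_center (a point): Calibration weight, bare steel, 0.5 kg: upright cylinder 38 mm across, 44 mm high, with a 24 mm knob on a short neck; 62 mm tall in all. This point: on its axis half-way up, 31 mm above its underside; z up. Stands on the tray's floor, a bottle on either side and one on the robot's side, each about 70 mm off axis to axis, all taller than it: a gripper does not fit until they are gone.
- pad_large: Large round pad, brown cork disc 80 mm across, 3 mm thick, fixed in the white tray (tray fixed, 190 x 250 mm, floor 5 mm thick, rim 14 mm above the bench); the wide jar's place. Origin: centre of its underside, 5 mm above the bench (top 8 mm above the bench). z up.
- pad_square: Square pad, brown cork, 68 x 68 mm, 3 mm thick, fixed on the tray floor; the square bottle's place. Origin: centre of its underside, 5 mm above the bench (top 8 mm above the bench). x and y along its sides, z up.
- pad_small: Small round pad, brown cork disc 60 mm across, 3 mm thick, fixed on the tray floor; the slim bottle's place. Origin: centre of its underside, 5 mm above the bench (top 8 mm above the bench). z up.
- pan: Round bare-steel pan, 110 mm across, on top of a white bench balance (240 x 170 mm, casing 58 mm high), left or right of the tray. Rigid and fixed. Origin: centre of the pan's upper face, 74 mm above the bench. z up.
- mat: Flat grey mat, 260 mm along its x, 150 mm along its y, 3 mm thick, fixed on the bench on the other side of the tray from the balance. Origin: centre of its underside, on the bench. z up.
- vial_center (a point): Bystander: small clear-glass vial with a black stopper, 26 mm across, 60 mm tall, standing on the bench close beside the tray, on its left (+y) side; leave it alone. This point is on its axis half-way up, 30 mm above its underside.
There are look-alikes about, which are no part of the job. What is shaped like the part that bears slim_center but blue is not meant.

How it is judged:
By the outcome, as a careful person would: the job done as asked, in the order asked, and still so for the second after the job is handed in, with the robot touching nothing.
It also fails if it takes over 141 s, if anything falls off the work surface, if the arm or the gripper's body presses on something with over 40 N, if the wrist force passes 120 N, or if a joint passes its speed limit or range.

ROBOT

A 6-joint arm with a two-finger parallel gripper is mounted at the origin on the work surface. World frame = base frame: x ahead of the robot, y to its left, z up, the work surface at z = 0. Lengths are in mm, angles in rad, forces in N, time in s.
With the tool pointing down it reaches from about 325 to 850 mm from the base axis. Payload 15.5 kg.
Tool frame: the origin (TCP) lies on the centre line of the jaws, within the pads' length; the fingertips stand 17 mm ahead of it and the grasp point (between the pads) lies 2 mm behind it; x points along the fingers, z is the direction in which the jaws open and shut, and the axes are right-handed (so a half turn about x gives the same grasp; the last joint's range is limited). The gripper opens to 91 mm and grips with 3 to 60 N. Pads are 32 mm wide; open, the fingers measure 118 mm over their backs; the gripper's body (76 mm by 178 mm) begins 60 mm behind the grasp point.
Start: joints at [-1.206, 0.494, 1.345, -0, 1.302, -0.096], TCP at [277.357, -560.089, 230.915] pointing down, gripper open.
Joint ranges: [-2.91, 2.91], [-0.82, 2.16], [0.22, 2.67], [-1.22, 4.37], [0.12, 2.79], [-3.08, 3.08]. Speed limits (rad/s): [1.89, 1.89, 2.57, 3.01, 3.01, 3.01].

INTERFACE

Orientations are given as a rotation vector (axis times angle).
In Python, from rig import move_pose, move_straight, goto_joints, command_gripper, sleep, solve_ik, camera, camera_model, MotionError, job_done, get_clock, get_qpos, get_qd, get_effort, get_tool_pos, get_tool_rot, get_ft_force, get_moment, get_opening gives the robot as it stands. Calls block until the motion is done:
- move_pose(position, orientation): joint-space move of the TCP to a pose.
- move_straight(position, rot=None, max_speed=150, threshold=None): straight line of the TCP; rot=None keeps the orientation; max_speed is the mean speed in mm/s. With threshold (N) it stops when the force on the tool has changed by that much, and returns True; else False.
- goto_joints(angles): joint-space move.
- command_gripper(opening, squeeze=None): opening from 0.0 (shut) to 1.0 (fully open); squeeze is the grip in N (None keeps the last); returns when the fingers have stopped.
- sleep(seconds).
- solve_ik(position, orientation): joint angles nearest the present ones, or None.
- camera(name): name is "scene" or "top"; returns the picture (400x640x3 uint8, red, green, blue); there is no depth.
- camera_model(name): a dict with "intrinsics" (3x3 intrinsics, pixels), "xyz" and "attitude" of the camera in the world. Camera axes: x right, y down, z forward; pixel columns grow to the right and rows downward; lengths in mm; the calibration is good to about 2 mm. A picture is of the moment at which its call begins. camera_model takes no time and is no camera call.
A pose or a line that the arm cannot do raises MotionError and nothing moves.
- job_done(): hands the job in, once; it reports no verdict.
Readings, each from a call of its own:
- get_clock(): time.
- get_qpos(): joint angles.
- get_qd(): joint speeds.
- get_effort(): joint torques, N m.
- get_tool_pos(): TCP position.
- get_tool_rot(): TCP orientation.
- get_ft_force(): force on the tool from outside, world axes, zero at the start.
- get_moment(): the same for the moment, N m.
- get_opening(): opening from 0.0 (shut) to 1.0 (fully open).
Only numpy, scipy, OpenCV 4.12 (cv2) and the standard library are available. Lean on these libraries where they do the work, as an engineer would, in place of code of your own. Each camera call takes 0.05 s, during which the arm holds its last target. There are 200 camera calls.

## Working session

There is one attempt and no reset: what is moved stays moved. The work goes in short steps, each a Python script; the robot and the scene stay as the last script left them, time stands still between calls to the robot, and variables do not carry over. Pictures are saved under pics/ and viewed, about 12 in all and at most 16, crops included, and the job is handed in when it is done.

```bash
ls; mkdir -p pics
python3 - <<'E'
from rig import *
import cv2
for n in("scene","top"):
    im=camera(n);cv2.imwrite(f"pics/{n}0.png",im[...,::-1]);print(n,camera_model(n))
print(get_clock(),get_tool_pos(),get_tool_rot(),get_opening())
E
```

```text
pics
scene {'intrinsics': array([[417.28284685,   0.        , 315.11900125],
       [  0.        , 417.28284685, 197.04327333],
       [  0.        ,   0.        ,   1.        ]]), 'xyz': array([1110.67912519,  128.62599508,  898.31298797]), 'attitude': array([-1.65492356, -2.16902955,  0.61174921])}
top {'intrinsics': array([[435.64177283,   0.        , 317.58106431],
       [  0.        , 435.64177283, 199.19399417],
       [  0.        ,   0.        ,   1.        ]]), 'xyz': array([ 398.83989876,   -1.7904368 , 1139.70786699]), 'attitude': array([-2.15332739,  2.09989919, -0.2304243 ])}
0.1 [ 277.25931459 -559.79025482  230.40768111] [ 0.86483846  1.39318    -0.86377342] 0.9982902564664544
```

View pics/scene0.png

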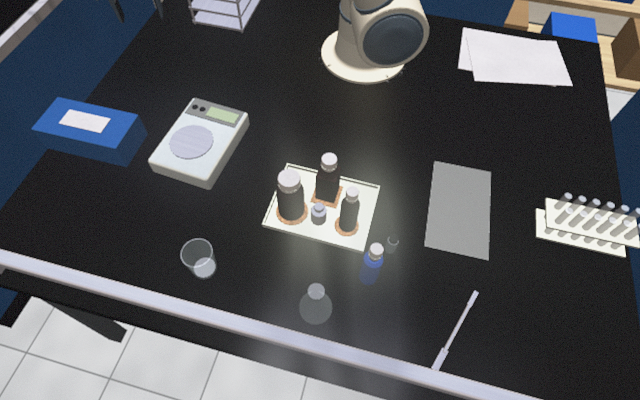

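View pics/top0.png

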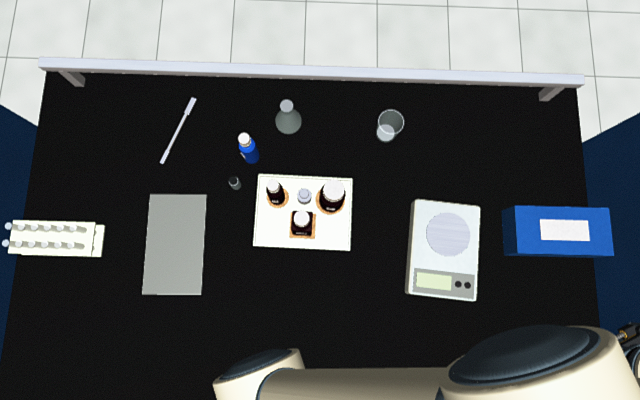

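Scene: jar (289,185), square (328,175), slim (350,205), weight (319,213). The blue look-alike is at (374,262) and the vial at (392,243). In the top view the jar is at (333,195), slim at (275,190), square at (302,222), weight at (304,196), mat at (175,245) and pan at (447,234). Candidates for slim are the dark one at top (275,190) and the blue one at top (247,147); I choose the dark one, which stands on the small round pad. Next: masks and one close crop.

```bash
cat > h.py <<'E'
import cv2,numpy as np
from scipy.spatial.transform import Rotation as R
from rig import *
def ray(n,px):
    m=camera_model(n);d=np.linalg.inv(m["intrinsics"])@[px[0],px[1],1.]
    return m["xyz"],R.from_rotvec(m["attitude"]).as_matrix()@d
def onplane(n,px,z):
    o,d=ray(n,px);return (o+d*(z-o[2])/d[2])
def proj(n,p):
    m=camera_model(n);c=R.from_rotvec(m["attitude"]).as_matrix().T@(np.array(p,float)-m["xyz"])
    q=m["intrinsics"]@c;return q[:2]/q[2]
def blobs(mask,amin=20):
    k,l,s,c=cv2.connectedComponentsWithStats(mask.astype(np.uint8))
    return [(s[i,:5].tolist(),c[i].round(1).tolist(),l==i) for i in range(1,k) if s[i,4]>=amin]
def rectify(n,im,x0,x1,y0,y1,z,s):
    """orthophoto of plane z: s px/mm; col<-y (left=+y), row<-x (up=+x)"""
    w=np.float32([[x1,y1],[x1,y0],[x0,y0],[x0,y1]])
    src=np.float32([proj(n,[a,b,z]) for a,b in w])
    W,H=int((y1-y0)*s),int((x1-x0)*s)
    return cv2.warpPerspective(im,cv2.getPerspectiveTransform(src,np.float32([[0,0],[W,0],[W,H],[0,H]])),(W,H),flags=cv2.INTER_CUBIC)
E
python3 - <<'E'
from h import *
t=cv2.imread("pics/top0.png");s=cv2.imread("pics/scene0.png")
a=cv2.resize(t[165:260,220:365],None,fx=5,fy=5,interpolation=cv2.INTER_CUBIC)
b=cv2.resize(s[140:265,250:410],None,fx=4.5,fy=4.5,interpolation=cv2.INTER_CUBIC)
cv2.imwrite("pics/ct.png",a);cv2.imwrite("pics/cs.png",b)
for n,im in(("top",t),("scene",s)):
    hsv=cv2.cvtColor(im,cv2.COLOR_BGR2HSV);H,S,V=cv2.split(hsv)
    print(n,"brown");[print(x[:2]) for x in blobs((H<25)&(S>90)&(V>70),15)]
    print("bright");[print(x[:2]) for x in blobs((S<60)&(V>185),40)]
    print("grey");[print(x[:2]) for x in blobs((S<40)&(V>80)&(V<160),800)]
for nm,px,z in(("mat",(175,245),3),("pan",(447,234),74),("tray",(303,212),14)): print(nm,onplane("top",px,z).round())
E
```

```text
top brown
([267, 189, 22, 19, 122], [279.5, 199.9])
([316, 190, 29, 24, 134], [325.8, 204.9])
([290, 213, 26, 26, 189], [304.1, 229.1])
([620, 330, 8, 8, 23], [623.7, 333.5])
bright
([0, 0, 640, 142, 52404], [334.7, 43.2])
([160, 98, 36, 66, 239], [178.5, 127.6])
([280, 100, 13, 11, 68], [286.0, 104.9])
([377, 125, 18, 16, 182], [385.1, 132.7])
([238, 133, 12, 11, 100], [243.4, 138.0])
([253, 174, 99, 77, 5551], [302.4, 212.5])
([409, 200, 71, 101, 4919], [444.8, 240.9])
([540, 219, 50, 22, 1002], [564.2, 229.6])
([8, 220, 97, 37, 2801], [56.5, 238.3])
([416, 272, 36, 19, 550], [433.6, 280.8])
([165, 293, 36, 2, 54], [185.5, 293.3])
([458, 341, 182, 59, 4088], [579.1, 383.2])
([213, 356, 84, 44, 1222], [247.6, 382.9])
grey
([40, 67, 542, 34, 2231], [313.4, 78.7])
scene brown
([504, 0, 25, 31, 551], [518.1, 15.6])
([531, 0, 109, 81, 1785], [619.8, 41.2])
([605, 84, 32, 8, 73], [620.2, 87.6])
([334, 187, 8, 21, 40], [337.4, 196.8])
([314, 199, 19, 8, 37], [324.2, 202.6])
([277, 207, 12, 17, 49], [280.9, 217.0])
([335, 223, 6, 11, 15], [336.6, 227.7])
bright
([0, 0, 47, 46, 367], [20.8,
[... 660 characters left out ...]
)
([194, 258, 16, 19, 122], [201.8, 268.2])
([0, 297, 53, 54, 1431], [25.6, 325.0])
([28, 308, 106, 69, 3600], [77.8, 344.5])
([112, 328, 106, 72, 4910], [164.9, 364.9])
([0, 346, 25, 47, 611], [7.9, 363.9])
([201, 352, 105, 48, 3460], [250.5, 381.0])
([0, 354, 108, 46, 3266], [51.6, 382.1])
([302, 378, 80, 22, 921], [330.6, 392.0])
([100, 380, 73, 20, 750], [127.8, 392.8])
grey
([0, 0, 63, 62, 853], [27.0, 27.8])
([335, 0, 95, 69, 2536], [367.3, 32.8])
([148, 115, 102, 75, 1052], [205.8, 163.5])
([257, 160, 164, 206, 7386], [341.7, 258.1])
([424, 161, 67, 100, 2417], [465.1, 197.9])
([0, 264, 479, 136, 4666], [301.1, 359.4])
mat [495. 345.   3.]
pan [ 532. -342.   74.]
tray [588.  16.  14.]
```

View pics/ct.png

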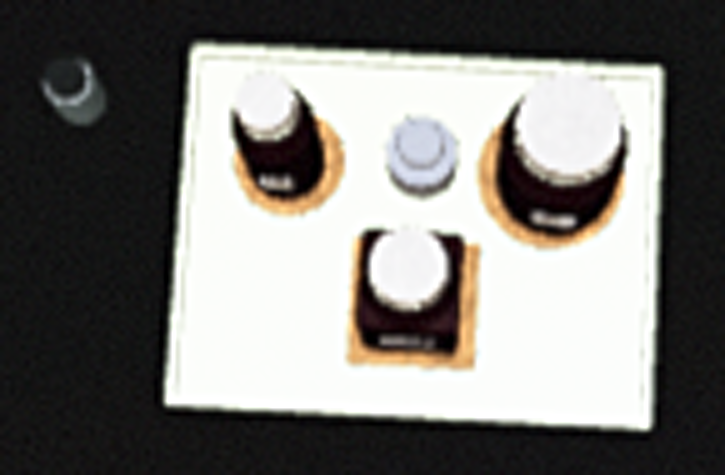

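View pics/cs.png

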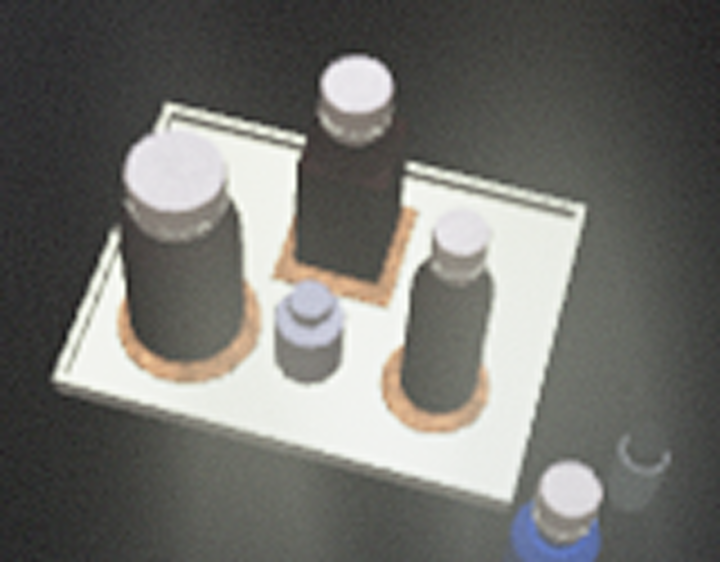

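The crops confirm it: dark slim bottle on the small round pad at top crop (285,160), jar on the large pad at (555,170), square on the square pad at (412,300), weight at (420,155). The vial (75,90) is left of the tray, and the blue bottle stands outside it. Now for the measurements.

Run:
```python
import cv2
t=cv2.imread("pics/top0.png");s=cv2.imread("pics/scene0.png")
for n,im,r,c in(("jar",t,188,range(314,350)),("slim",t,186,range(262,288)),("sq",t,219,range(288,318)),("wt",t,195,range(294,316)),("pan",t,234,range(418,476,1)),("mat",t,245,range(140,212,2)),("sjar",s,178,range(272,306)),("sslim",s,192,range(340,364)),("swt",s,207,range(306,332)),("vial",t,180,range(224,246))):
    print(n,r,c[0],[tuple(int(v) for v in im[r,x]) for x in c][::2])
```

```text
jar 188 314 [(249, 253, 251), (250, 253, 252), (253, 255, 253), (255, 255, 255), (25, 28, 34), (255, 253, 253), (246, 245, 245), (242, 241, 242), (244, 243, 243), (243, 243, 243), (241, 240, 241), (242, 240, 241), (243, 243, 243), (243, 242, 242), (246, 244, 244), (215, 225, 222), (250, 254, 253), (250, 253, 252)]
slim 186 262 [(249, 253, 252), (250, 254, 253), (210, 229, 223), (248, 246, 247), (246, 245, 246), (246, 245, 246), (246, 245, 245), (248, 246, 246), (164, 169, 176), (12, 11, 21), (166, 187, 178), (254, 255, 255), (250, 253, 252)]
sq 219 288 [(254, 255, 253), (166, 211, 239), (15, 26, 48), (246, 250, 252), (246, 245, 245), (245, 244, 244), (245, 245, 245), (245, 244, 244), (245, 244, 245), (246, 245, 246), (255, 255, 255), (24, 23, 29), (68, 103, 145), (100, 159, 213), (255, 255, 254)]
wt 195 294 [(250, 253, 252), (250, 255, 255), (231, 216, 209), (208, 194, 191), (231, 216, 210), (230, 214, 208), (231, 214, 208), (163, 153, 152), (229, 214, 209), (251, 255, 255), (254, 255, 253)]
pan 234 418 [(243, 241, 233), (244, 243, 235), (243, 241, 233), (243, 242, 233), (215, 206, 1
[... 934 characters left out ...]
 221, 225), (227, 224, 226), (212, 220, 220), (234, 241, 240), (235, 242, 240)]
sslim 192 340 [(136, 176, 214), (242, 245, 242), (240, 244, 243), (171, 175, 180), (233, 228, 231), (230, 226, 228), (231, 226, 229), (228, 225, 227), (227, 224, 226), (219, 220, 220), (232, 238, 236), (230, 236, 234)]
swt 207 306 [(133, 165, 201), (234, 240, 238), (231, 240, 238), (217, 203, 204), (183, 176, 173), (215, 201, 197), (215, 202, 200), (215, 200, 199), (215, 199, 197), (200, 186, 184), (241, 245, 242), (232, 238, 234), (206, 221, 222)]
vial 180 224 [(18, 16, 19), (17, 16, 15), (31, 31, 29), (37, 35, 32), (35, 32, 30), (33, 35, 31), (29, 32, 28), (87, 88, 81), (20, 20, 17), (21, 18, 21), (21, 21, 21)]
```

```bash
cat > meas.py <<'E'
from h import *
def load(f): return cv2.imread(f)
def mm(n,mask,z):
    c=cv2.findContours(mask.astype(np.uint8),cv2.RETR_EXTERNAL,cv2.CHAIN_APPROX_NONE)[0]
    c=max(c,key=len).reshape(-1,2).astype(float)
    return np.array([onplane(n,p,z)[:2] for p in c])
def region(mask,seed):
    b=[x for x in blobs(mask,8)]
    return min(b,key=lambda x:np.hypot(*(np.array(x[1])-seed)))[2]
def disc(n,mask,z):
    ys,xs=np.nonzero(mask);p=np.array([onplane(n,(x,y),z)[:2] for x,y in zip(xs,ys)])
    h=cv2.convexHull(p.astype(np.float32))
    (cx,cy),r=cv2.minEnclosingCircle(h)
    m=cv2.moments(h);return np.round([cx,cy,r],1),np.round([m["m10"]/m["m00"],m["m01"]/m["m00"]],1)
def capmask(im):
    g=cv2.GaussianBlur(im,(3,3),0).astype(int)
    return ((g[...,1]-g[...,0])<1)&(g.min(2)>200)&(abs(g[...,0]-g[...,2])<9)
E
python3 - <<'E'
from meas import *
ims={n:load(f"pics/{n}0.png") for n in("top","scene")}
seeds={"jar":(148,(334,190),(289,177)),"square":(153,(302,218),(329,158)),"slim":(158,(273,185),(352,193))}
for k,(z,*sd) in seeds.items():
    for n,s in zip(("top","scene"),sd):
        m=capmask(ims[n]);w=np.zeros_like(m);w[int(s[1])-14:int(s[1])+15,int(s[0])-15:int(s[0])+16]=1
        print(k,n,*disc(n,region(cv2.morphologyEx((m&w).astype(np.uint8),cv2.MORPH_OPEN,np.ones((3,3),np.uint8)),s),z))
t=ims["top"].astype(int);hsv=cv2.cvtColor(ims["top"],cv2.COLOR_BGR2HSV).astype(int)
br=(hsv[...,0]<25)&(hsv[...,1]>75)&(hsv[...,2]>130)
for k,x0,x1,y0,y1,r in(("large",314,348,180,216,40),("small",264,292,180,210,30)):
    w=np.zeros_like(br);w[y0:y1,x0:x1]=1
    ys,xs=np.nonzero(br&w);p=np.array([onplane("top",q,8)[:2] for q in zip(xs,ys)])
    print(k,disc("top",br&w,8))
w=np.zeros_like(br);w[208:242,286:320]=1
ys,xs=np.nonzero(br&w);p=np.array([onplane("top",q,8)[:2] for q in zip(xs,ys)],np.float32)
print("padsq",cv2.minAreaRect(p))
for k,m,z,s in(("mat",(t.min(2)>110)&(t.max(2)<200),3,(175,245)),("tray",t.min(2)>205,14,(303,212))):
    m=region(m,s);ys,xs=np.nonzero(m);p=np.array([onplane("top",q,z)[:2] for q in zip(xs,ys)],np.float32);print(k,cv2.minAreaRect(p))
for n,s in(("top",(447,234)),("scene",(191,142))):
    g=cv2.GaussianBlur(ims[n],(5,5),0).astype(int);m=(g[...,0]-g[...,2]>11)&(g.min(2)>150)
    m=region(cv2.morphologyEx(m.astype(np.uint8),cv2.MORPH_OPEN,np.ones((3,3),np.uint8)),s);print("pan",n,*disc(n,m,74))
for n,s in(("top",(304,196)),("scene",(319,213))):
    g=ims[n].astype(int);m=(g[...,0]-g[...,2]>8)&(g.min(2)>80);w=np.zeros_like(m);w[s[1]-14:s[1]+15,s[0]-11:s[0]+12]=1
    print("weight",n,[*map(list,[disc(n,m&w,z)[0] for z in(5,49,67)])])
print("vial",onplane("top",(233.5,181),60),"blue",onplane("top",(243.4,138),150))
E
```

```text
jar top [621.5 -55.7  22.9] [621.8 -55.3]
jar scene [621.4 -54.8  23.1] [621.5 -54.8]
square top [553.1  17.8  15.8] [552.3  17.6]
square scene [552.2  18.7  15.6] [551.6  18.5]
slim top [626.1  86.7  10.5] [626.3  86.8]
slim scene [625.9  87.4  11.6] [626.   87.4]
large (array([610.5, -48.6,  45.8]), array([613.5, -47.6]))
small (array([627.6,  84.9,  28.3]), array([624.4,  83.3]))
padsq ((561.5774536132812, 12.628837585449219), (74.70576477050781, 80.39539337158203), 88.58324432373047)Traceback (most recent call last):
  File "<stdin>", line 18, in <module>
  File "h.py", line 8, in onplane
    o,d=ray(n,px);return (o+d*(z-o[2])/d[2])
        ~~~^^^^^^
  File "h.py", line 5, in ray
    m=camera_model(n);d=np.linalg.inv(m["intrinsics"])@[px[0],px[1],1.]
ValueError: time passes only in moves, steps and waits
```

Caps agree within 1 mm between the two views. I'll measure the pads once they are bare. Caching the camera models and finishing mat, pan and weight.

```bash
sed -i 's/^def ray/import functools\n@functools.lru_cache\ndef camera_m(n):\n    return camera_model(n)\ndef ray/; s/m=camera_model(n)/m=camera_m(n)/' h.py
python3 - <<'E'
from meas import *
ims={n:load(f"pics/{n}0.png") for n in("top","scene")}
t=ims["top"].astype(int)
for k,m,z,s in(("mat",(t.min(2)>110)&(t.max(2)<200),3,(175,245)),("tray",t.min(2)>205,14,(303,212))):
    m=region(m,s);ys,xs=np.nonzero(m);p=np.array([onplane("top",q,z)[:2] for q in zip(xs,ys)],np.float32);print(k,cv2.minAreaRect(p))
for n,s in(("top",(447,234)),("scene",(191,142))):
    g=cv2.GaussianBlur(ims[n],(5,5),0).astype(int);m=(g[...,0]-g[...,2]>13)&(g.min(2)>150)
    m=region(cv2.morphologyEx(m.astype(np.uint8),cv2.MORPH_OPEN,np.ones((3,3),np.uint8)),s);print("pan",n,*disc(n,m,74))
for n,s in(("top",(304,196)),("scene",(319,213))):
    g=ims[n].astype(int);m=(g[...,0]-g[...,2]>8)&(g.min(2)>80);w=np.zeros_like(m);w[s[1]-14:s[1]+15,s[0]-11:s[0]+12]=1
    print("weight",n,[*map(list,[disc(n,m&w,z)[0] for z in(5,49,67)])])
print("vial",onplane("top",(233.5,181),60),"blue",onplane("top",(243.4,138),150))
print(get_clock(),get_tool_rot())
E
```

```text
mat ((499.75982666015625, 346.59613037109375), (258.645751953125, 149.18226623535156), 1.146779179573059)
tray ((589.7868041992188, 16.067962646484375), (249.22418212890625, 190.0319366455078), 88.57820892333984)
pan top [ 533.8 -344.3   56.3] [ 533.6 -343.5]
pan scene [ 533.9 -344.    57.6] [ 532.9 -343.7]
weight top [[np.float64(635.5), np.float64(15.7), np.float64(18.5)], [np.float64(626.4), np.float64(15.0), np.float64(17.8)], [np.float64(622.6), np.float64(14.7), np.float64(17.5)]]
weight scene [[np.float64(601.9), np.float64(11.4), np.float64(19.6)], [np.float64(627.0), np.float64(17.2), np.float64(18.7)], [np.float64(637.3), np.float64(19.6), np.float64(18.3)]]
vial [655.29626401 194.03378951  60.        ] blue [739.40202528 160.65534078 150.        ]
0.1 [ 0.86483846  1.39318    -0.86377342]
```

Everything fits: mat 259×149 mm and tray 249×190 mm, as specified; the weight at (626.7, 16) comes out the same in both views; pan at (533.5, −344). I'll grip with the jaws along y, carry on straight lines, and move slim first.

```bash
cat > act.py <<'E'
from h import *
a=np.deg2rad(88.58)
def rotm(s):
    z=np.array([np.cos(a),np.sin(a),0])*s;x=np.array([0,0,-1.]);return R.from_matrix(np.c_[x,np.cross(z,x),z]).as_rotvec()
S=-1
ROT=lambda:rotm(S)
GP=2   # TCP below grasp point
H={"jar":130.,"square":135.,"slim":140.,"weight":27.}   # grasp height above underside
SPOT={"jar":(588,347),"square":(500,347),"slim":(411,347)}
def pick(k,xy,base,lift,approach=45,squeeze=40,speed=250,rot=None):
    z=base+H[k]-GP
    move_straight([*xy,z+approach],ROT() if rot is None else rot,max_speed=speed)
    move_straight([*xy,z],max_speed=100)
    command_gripper(0.0,squeeze)
    o=get_opening();move_straight([*xy,z+lift],max_speed=150)
    print(k,"opening mm",round(91*o,1),round(91*get_opening(),1),"F",get_ft_force().round(1),"t",round(get_clock(),1))
def place(k,xy,base,carry,speed=250,away=60,openw=1.0):
    z=base+H[k]-GP;move_straight([*xy,carry+z],max_speed=speed)
    move_straight([*xy,z+8],max_speed=120)
    hit=move_straight([*xy,z-2],max_speed=20,threshold=3.)
    p=get_tool_pos();print(k,"hit",hit,"z err",round(p[2]-z,2),"F",get_ft_force().round(1))
    if p[2]-z>2.5: raise SystemExit("early contact")
    command_gripper(openw);move_straight([*xy,p[2]+away],max_speed=200)
    print("t",round(get_clock(),1),"pos",get_tool_pos().round(1))
E
python3 - <<'E'
import act
from act import *
print(R.from_rotvec(get_tool_rot()).as_matrix().round(2),get_ft_force())
for s in(1,-1):
    act.S=s
    for p in((626,87,230),(622,-55,120),(552,18,130),(411,347,240),(588,347,240),(533,-344,100),(533,-344,220),(627,16,30)):
        q=solve_ik(p,ROT());print(s,p,None if q is None else np.round(q,2))
E
```

```text
[[-0.    0.9   0.44]
 [ 0.    0.44 -0.9 ]
 [-1.    0.   -0.  ]] [ 0.49893227  0.70205147 -0.1255837 ]
1 (626, 87, 230) [ 0.04  0.5   1.33  0.    1.31 -1.5 ]
1 (622, -55, 120) [-0.18  0.61  1.47  0.    1.06 -1.73]
1 (552, 18, 130) [-0.08  0.51  1.64  0.    0.99 -1.62]
1 (411, 347, 240) [ 0.59  0.36  1.55  0.    1.23 -0.96]
1 (588, 347, 240) [ 0.45  0.57  1.18  0.    1.4  -1.1 ]
1 (533, -344, 100) [-0.67  0.65  1.46  0.    1.04 -2.21]
1 (533, -344, 220) [-0.67  0.52  1.33  0.    1.29 -2.21]
1 (627, 16, 30) [-0.07  0.73  1.52  0.    0.89 -1.62]
-1 (626, 87, 230) [ 0.04  0.5   1.33 -0.    1.31  1.64]
-1 (622, -55, 120) [-0.18  0.61  1.47 -0.    1.06  1.41]
-1 (552, 18, 130) [-0.08  0.51  1.64 -0.    0.99  1.52]
-1 (411, 347, 240) [ 0.59  0.36  1.55 -0.    1.23  2.19]
-1 (588, 347, 240) [ 0.45  0.57  1.18 -0.    1.4   2.04]
-1 (533, -344, 100) [-0.67  0.65  1.46 -0.    1.04  0.93]
-1 (533, -344, 220) [-0.67  0.52  1.33 -0.    1.29  0.93]
-1 (627, 16, 30) [-0.07  0.73  1.52 -0.    0.89  1.53]
```

Run:
```python
from act import *
move_pose([626,87,215],ROT());print(get_clock())
pick("slim",(626,87.1),8,100)
place("slim",SPOT["slim"],3,105)
cv2.imwrite("pics/t1.png",camera("top")[...,::-1])
```

```text
2.7
slim opening mm 27.3 27.1 F [-0.9  0.7 -2.2] t 5.4
slim hit True z err -0.17 F [-0.5  1.6  5.4]
t 9.8 pos [411.2 347.1 201.4]
```

View pics/t1.png

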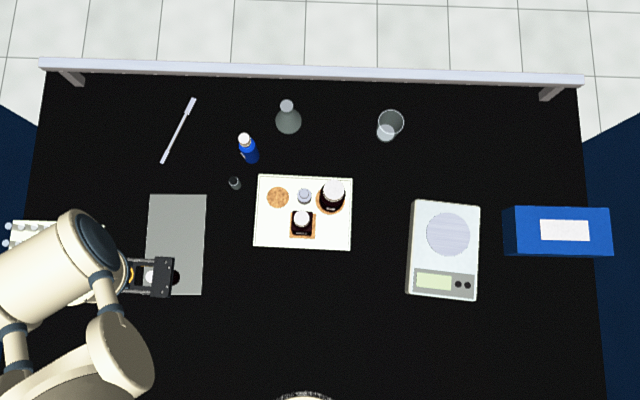

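Slim stands on the mat near (165,277) and the small pad is bare at (277,197). Next the square bottle and the jar.

Run:
```python
from act import *
pick("square",(552.2,18.2),8,105)
place("square",SPOT["square"],3,110,speed=200)
pick("jar",(621.5,-55.1),8,105)
place("jar",SPOT["jar"],3,110,speed=200)
move_straight([560,120,230],max_speed=250)
move_straight([430,-150,230],max_speed=250)
for n in("top","scene"): cv2.imwrite(f"pics/{n}2.png",camera(n)[...,::-1])
a=cv2.imread("pics/top2.png")[140:340,120:380];b=cv2.imread("pics/scene2.png")[130:280,240:500]
cv2.imwrite("pics/c2.png",np.vstack([cv2.resize(x,None,fx=1.7,fy=1.7) for x in(a,b)]))
```

```text
square opening mm 35.3 35.5 F [ 0.3  1.1 -3.9] t 13.7
square hit True z err -0.18 F [-0.4  2.4  6. ]
t 18.4 pos [500.2 347.1 196.5]
jar opening mm 48.9 49.2 F [-0.1  0.1 -4.2] t 22.4
jar hit True z err -0.11 F [-1.2  1.2  6.3]
t 27.2 pos [588.2 347.1 191.6]
```

View pics/c2.png

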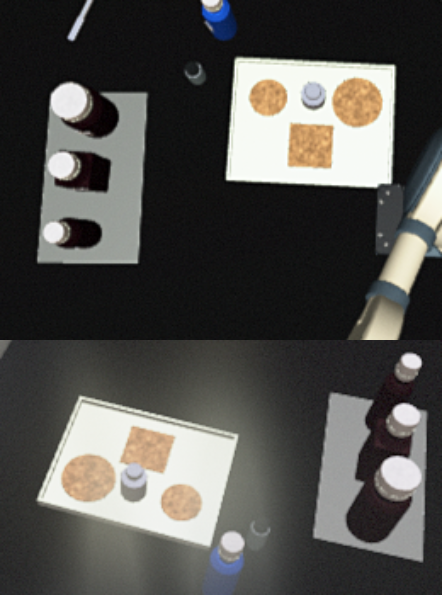

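All three stand upright on the mat and the pads are bare. Measuring pads and caps in both views, and the weight a second time.

```bash
cat > m2.py <<'E'
from meas import *
def pts(n,m,z):
    ys,xs=np.nonzero(m);return np.array([onplane(n,q,z)[:2] for q in zip(xs,ys)],np.float32)
def win(m,n,c,h):
    u=proj(n,c);w=np.zeros_like(m);u=u.astype(int);w[max(u[1]-h,0):u[1]+h+1,u[0]-h:u[0]+h+1]=1;return m&w
def brown(im):
    h=cv2.cvtColor(im,cv2.COLOR_BGR2HSV).astype(int);return (h[...,0]<28)&(h[...,1]>45)&(h[...,2]>60)
def caps(ims,pos):
    for k,(x,y,z) in pos.items():
        for n in ims:
            m=win(capmask(ims[n]),n,(x,y,z),15).astype(np.uint8)
            m=region(cv2.morphologyEx(m,cv2.MORPH_OPEN,np.ones((3,3),np.uint8)),proj(n,(x,y,z)));print(k,n,*disc(n,m,z))
E
python3 - <<'E'
from m2 import *
ims={n:load(f"pics/{n}2.png") for n in("top","scene")}
for n in ims:
    b=brown(ims[n])
    for k,c in(("large",(621,-55,8)),("small",(625,86,8)),("square",(554,17,8))):
        m=region(win(b,n,c,24),proj(n,c));p=pts(n,m,8)
        print(n,k,"mean",p.mean(0).round(1),"circ",np.round(cv2.minEnclosingCircle(p)[0]+(cv2.minEnclosingCircle(p)[1],),1),cv2.minAreaRect(p) if k=="square" else "")
    g=ims[n].astype(int);m=win((g[...,0]-g[...,2]>8)&(g.min(2)>80),n,(626.7,16,40),13);print("wt z49",disc(n,m,49))
caps(ims,{"jar":(588,347,143),"square":(500,347,148),"slim":(411,347,153)})
E
```

```text
top large mean [623.7 -53.4] circ [623.8 -53.3  39.6] 
top small mean [627.7  85.3] circ [627.9  85.3  29.5] 
top square mean [553.8  17.3] circ [553.8  17.7  45.7] ((554.0379028320312, 17.207517623901367), (67.62653350830078, 66.63093566894531), 88.47093200683594)
wt z49 (array([626.9,  14.9,  18. ]), array([627.1,  15.2]))
scene large mean [624.5 -52.4] circ [624.  -52.4  39.4] 
scene small mean [627.8  86. ] circ [627.6  86.5  29.3] 
scene square mean [553.5  18.2] circ [553.1  18.1  44.9] ((553.7894897460938, 17.839374542236328), (66.68201446533203, 67.0772476196289), 88.69627380371094)
wt z49 (array([626.8,  16.3,  18. ]), array([627. ,  16.2]))
jar top [588.9 346.9  22.8] [589.  346.6]
jar scene [588.1 348.   23.4] [588.  347.7]
square top [500.2 346.3  15.9] [500.6 346.3]
square scene [500.1 347.7  16. ] [499.6 347.3]
slim top [411.5 346.2  11.6] [411.6 346.4]
slim scene [410.6 346.1  11.5] [411.  346.4]
```

Run:
```python
from act import *
move_straight([626.8,15.8,150],ROT(),max_speed=250)
pick("weight",(626.8,15.8),5,140,approach=60,squeeze=50)
place("weight",(533.6,-343.9),74,40,speed=200,away=90)
move_straight([430,-150,230],max_speed=250)
for n in("top","scene"): cv2.imwrite(f"pics/{n}3.png",camera(n)[...,::-1])
a=cv2.imread("pics/top3.png")[190:310,390:500];b=cv2.imread("pics/scene3.png")[80:200,140:260]
cv2.imwrite("pics/c3.png",np.hstack([cv2.resize(x,(360,360)) for x in(a,b)]))
from m2 import *
for n in("top","scene"):
    g=cv2.imread(f"pics/{n}3.png");print(n,proj(n,(533.6,-343.9,118)).round(1),proj(n,(533.6,-343.9,136)).round(1))
```

```text
weight opening mm 37.0 37.0 F [ 0.8 -0.4 -5.6] t 34.1
weight hit True z err 0.84 F [0.2 0.1 5. ]
t 38.5 pos [ 533.4 -343.8  189.7]
top [453.6 231.3] [456.1 230.4]
scene [186.4 129.4] [184.5 124.4]
```

View pics/c3.png

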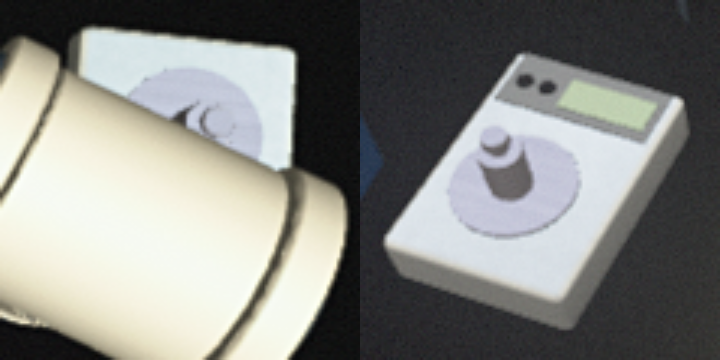

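The weight stands upright in the middle of the pan: knob at scene crop (494,140), pan centre about (513,187). Now putting the three back: jar, square, slim.

Run:
```python
from act import *
for k,src,dst in(("jar",(588.5,347.2),(624,-52.9)),("square",(500.1,347),(553.7,17.6)),("slim",(411.2,346.6),(627.7,85.8))):
    pick(k,src,3,115,speed=220)
    place(k,dst,8,110,speed=200,away=70)
move_straight([430,200,260],max_speed=250)
for n in("top","scene"): cv2.imwrite(f"pics/{n}4.png",camera(n)[...,::-1])
from m2 import *
ims={n:load(f"pics/{n}4.png") for n in("top","scene")}
a=cv2.resize(ims["top"][165:260,220:480],None,fx=3,fy=3);b=cv2.resize(ims["scene"][90:265,150:410],None,fx=3,fy=3)[:, :780]
cv2.imwrite("pics/c4.png",cv2.resize(np.vstack([a,b]),None,fx=.74,fy=.74,interpolation=cv2.INTER_AREA))
caps(ims,{"jar":(624,-53,148),"square":(553.7,17.6,153),"slim":(627.7,85.8,158)})
```

```text
jar opening mm 49.1 49.4 F [-0.7  0.2 -4.7] t 44.4
jar hit True z err -0.09 F [-0.3  2.5  8.4]
t 49.3 pos [624.1 -52.9 206.4]
square opening mm 35.1 35.3 F [ 0.4 -0.3 -2.9] t 53.7
square hit True z err -0.19 F [-0.5  1.2  6.9]
t 58.5 pos [553.8  17.6 211.1]
slim opening mm 27.4 27.2 F [-0.5  0.1 -2.8] t 62.8
slim hit True z err -0.17 F [-1.   1.5  6.8]
t 67.6 pos [627.8  85.8 216.4]
jar top [624.5 -53.9  22.6] [624.1 -53.8]
jar scene [624.2 -53.   23.1] [624.1 -53. ]
square top [554.3  16.8  15.6] [553.7  17.2]
square scene [553.8  17.7  15.6] [553.9  17.8]
slim top [627.5  85.   10.6] [627.6  85. ]
slim scene [627.7  85.9  12. ] [628.1  85.8]
```

View pics/c4.png

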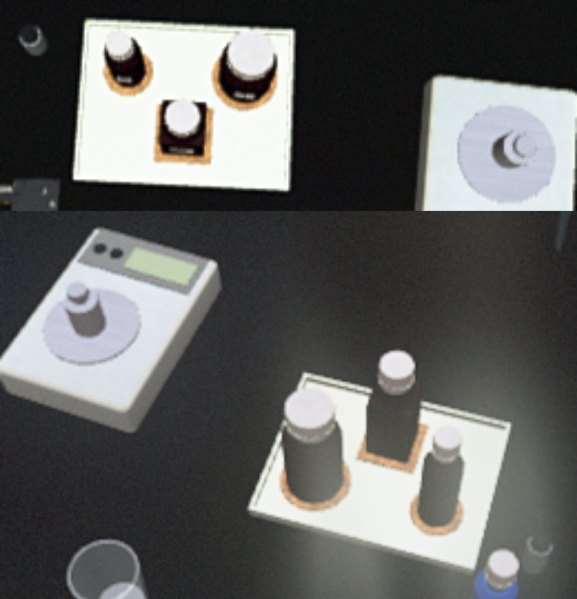

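All upright and centred within 1 mm. I'll look closely at the square bottle's yaw, against the start.

Run:
```python
import cv2,numpy as np
L=[("top0",205,245,282,324),("top4",205,245,282,324),("scene0",150,212,308,350),("scene4",150,212,308,350)]
cv2.imwrite("pics/c5.png",np.hstack([cv2.resize(cv2.imread(f"pics/{n}.png")[a:b,c:d],(200,290 if 's' in n else 190),interpolation=cv2.INTER_CUBIC)[:190] if 0 else cv2.resize(cv2.imread(f"pics/{n}.png")[a:b,c:d],(200,290 if n[0]=='s' else 190),interpolation=cv2.INTER_CUBIC)[-190:] for n,a,b,c,d in L]))
```

```text
(no output)
```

View pics/c5.png

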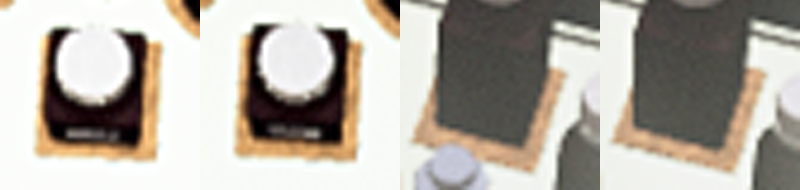

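The square bottle's sides run parallel to its pad, as at the start. Handing in.

```bash
python3 -c "
from rig import *
print(job_done(),get_clock())"
```

```text
the job is handed in; nothing more can be done
the job is handed in; nothing more can be done
```

The job is done and handed in, at about 70 s on the robot clock against the 141 s limit. I stood the slim bottle, the square bottle and the jar on the grey mat, then set the steel weight on the balance pan. After that I put the jar, the square bottle and the slim bottle back on their own pads.

**Positions:** in the last pictures, both views put all three caps within about 1 mm of their pad centres. All three stand upright, and the square bottle's sides run parallel to its pad.

**Weight:** it looks upright in the middle of the pan in both views. I released it at the measured pan centre but did not measure its position afterwards.

**Handling:** each item was set down on light contact, at 8.4 N or less on the wrist sensor. The vial and the blue bottle were not touched.

**Checks that failed:** none in the final checks. An early try at measuring the pads with the bottles still on them gave unreliable results, so I measured them again once they were bare.

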